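Close up the frame-store trolley and unhitch it

TASK

The fittings trolley is loaded: first push its red drawer fully shut. Then pull the red latch grip on the tow hitch sideways against its spring, towards the drawer's side, lift the tongue off the ball until the coupler is at least 6 cm higher than it was, and finish still holding it up there, steady, so that the trolley can be rolled away; do not let go or put it down. Leave the other things on the bench and the jar on the chest where they are.

Things in the scene. Friction and masses are not known exactly. Their poses are not given: they have to be found in the camera images.
- trolley: small trolley, castors braked (it stays put): plywood deck 220 x 280 mm, carrying a red one-drawer chest, its top 195 mm above the bench. Origin on the bench under the deck's centre; -x is the way the drawer pulls out, -y runs along the tongue to the ball, z up. The ball mount, a post bolted to the bench with a 50 mm steel ball, has its ball centre at (0, -330, 100) mm in this frame
- chest_drawer0 (a joint): drawer of the red chest: 0 = fully shut, positive = metres pulled out along the trolley's -x; starts 35 to 70 mm out, about 1 to 2 N of friction, stays where it is left
- chest_drawer0_handle (a point): middle of the drawer's horizontal bar handle: aluminium bar 120 mm long, parallel to the trolley's y, about 10 mm thick, standing 35 mm out from the red drawer front, 157 mm above the bench. It can be pushed from its robot side along the trolley's +x to shut the drawer
- tongue (a joint): tongue hinge angle in rad: 0 = level, coupler down on the ball; grows as the coupler end rises, up to 0.9. The hinge has almost no friction: the tongue falls back when let go (tongue and latch about 0.6 to 1.1 kg, some 4 to 8 N to lift at the red grip)
- hinge (a point): the tongue's hinge, 100 mm above the bench; its axis is horizontal, along the trolley's x. The tongue runs 180 mm from here along the trolley's -y to the ball
- coupler (a point): centre of the socket in the steel coupler on the end of the tongue (= ball centre, 100 mm above the bench, when down); 180 mm from the hinge. The coupler is a steel housing 70 x 80 mm, its top 36 mm above this point
- latch (a joint): spring latch sliding across the coupler: 0 = locked, its pawl under the ball's collar; grows as it is pulled along the trolley's -x (towards the drawer's side, roughly to the robot). The coupler is free from about 12 mm on; stop at 22 mm. The spring pushes it back with about 4 N at 0 and 10 N at 22 mm
- latch_grip (a point): middle of the latch's upright red grip, a paddle 16 mm thick (along trolley x), 30 mm wide (along y), 58 mm tall, on top of the coupler. This point is 34 mm above the latch plate it stands on, 24 mm below its top, 177 mm above the bench when the tongue is down. Moves with latch and tongue: 180 mm out from the hinge, 77 mm above the hinge-to-ball line
- tape: roll of tape lying flat, 90 mm across, 25 mm tall, on the bench by the tongue; bystander, origin under its centre
- tin: small round tin, 60 mm across, 50 mm tall, on the bench on the far side of the tongue; bystander, origin under its centre
- jar: glass jar with brass lid, 64 mm across, 75 mm tall, standing on top of the red chest (chest top 195 mm above the bench); bystander, origin under its centre
- gilt_frame: gilt picture frame lying flat, 220 x 180 x 22 mm; bystander, origin under its centre
- brush: paint brush lying on the bench; bystander
- glue: white glue bottle, 60 mm across, about 160 mm tall; bystander, origin under its centre
- mallet: rubber mallet lying on the bench; bystander

How it is judged (in metres and radians):
On the way, in this order (a step that is already met when the one before it is completed fails the run):
1. the drawer is shut (value of joint chest_drawer0 below 0.008 m), for 0.2 s.
2. the latch is pulled clear of the ball while the tongue is still down (value of joint latch above 0.012 m and value of joint tongue below 0.05 rad), for 0.05 s.
At the end, for the whole second after the job is handed in: drawer shut to within 8 mm; tongue raised more than 0.30 rad (coupler at least about 53 mm above its place on the ball) and still (under 0.1 rad/s), held by the fingers (contact force over 2 N) (value of joint chest_drawer0 below 0.008 m and value of joint tongue above 0.3 rad and velocity of joint tongue between -0.1 and 0.1 rad/s and contact force between the fingers and trolley above 2 N); the arm keeps its last pose, push and grip.
It fails at once if the tongue was lifted before the drawer was shut (value of joint tongue above 0.1 rad and value of joint chest_drawer0 above 0.02 m).
It fails at once if a bystander on the bench or the jar on the chest was moved more than 3 cm (distance of any of tape, tin, jar, gilt_frame, brush, glue, mallet from where it was at the start of the episode above 0.03 m).
It also fails if it takes over 51 s, if anything falls off the work surface, if the arm or the gripper's body presses on something with over 40 N, if the wrist force passes 120 N, or if a joint passes its speed limit or range.

ROBOT

A 6-joint arm with a two-finger parallel gripper is mounted at the origin on the work surface. World frame = base frame: x ahead of the robot, y to its left, z up, the work surface at z = 0. Lengths are in m, angles in degrees, forces in N, time in s.
With the tool pointing down it reaches from about 0.275 to 0.725 m from the base axis. Payload 15.9 kg.
Tool frame: the origin (TCP) lies midway between the tips of the shut fingers; the grasp point (between the pads) lies 19 mm behind it; z points along the fingers, y is the direction in which the jaws open and shut (so a half turn about z gives the same grasp; the last joint's range is limited). The gripper opens to 85 mm and grips with 20 to 120 N. Pads are 22 mm wide; open, the fingers measure 114 mm over their backs; the gripper's body (76 mm by 85 mm) begins 54 mm behind the grasp point. The pads swing forward as they close: fully open they stand 13 mm farther back than shut.
Start: joints at [-74.141, 12.198, -1.971, 75.831, 0, 90], TCP at [0.137, -0.481, 0.231] pointing down, gripper open.
Joint ranges: [-170.91, 170.91], [-42.67, 98.43], [-65.05, 77.54], [-120.47, 116.71], [-90, 82.35], [-180, 180]. Speed limits (degrees/s): [108.29, 108.29, 136.94, 147.25, 180, 180].

INTERFACE

Orientations are given as a 3x3 rotation matrix whose columns are the frame's x, y, z axes.
In Python, from bench import bot, vision, order gives the robot as it stands.
- The arm moves only by the tool apply_moves, never from a script. Its argument "series" is a list of rows, each a list of 7 numbers: the opening in per cent of the stroke, from 0 (shut) to 100 (fully open), then the shift along the tool's x, y, z in cm, then the turn, a rotation vector about the tool's x, y, z in rad. A call has exactly 5 rows; each row is the pose to reach, as a shift and turn from the pose commanded when the call began, along the tool's axes at that moment; what a row does not reach only later rows make up. A row lasts 1/8 s, in which the tool goes at most 62.5 mm and 10.7 degrees, less where a joint would pass 70% of its speed; a pose out of reach is approached as far as the arm can. A call with a gripper value outside its range is refused whole. The fingers move at their own pace and stop on an object; the grip force is fixed at half the most. Time passes only in rows, so rows that repeat a pose let the fingers close, or fill a call up. It gives the time, the measured TCP pose, the force and the opening at its end, in the units of the state.
- bot.sense(): the state, without advancing time (a new reading comes with each control period).
- vision.snapshot(name): name is "scene" or "side" or "wrist"; returns a dict with "color" (400x640x3 uint8, red, green, blue), "camera_matrix" (3x3 intrinsics, pixels), "R" (3x3) and "t" (3): a world point X has camera coordinates R X + t; the wrist camera has in their place "hand_eye" (4x4, takes a point from camera to tool coordinates, whose origin is the TCP and whose axes are the flange's). Camera axes: x right, y down, z forward; pixel columns grow to the right and rows downward; lengths in m; the calibration is good to about 2 mm. A picture is of the moment at which its call begins: read the wrist's pose just before it. There is no depth.
- order.close_job(): hands the job in, once; it reports no verdict.
The state is a dict: "time": time; "joints": joint angles; "qvel": joint speeds; "effort": joint torques, N m; "tool_pos": TCP position; "orientation": TCP orientation; "wrist_force": force on the tool from outside, world axes, zero at the start; "torque": the same for the moment, N m; "finger_gap": opening from 0.0 (shut) to 1.0 (fully open).
Only numpy, scipy, OpenCV 4.12 (cv2) and the standard library are available. Lean on these libraries where they do the work, as an engineer would, in place of code of your own. Each camera call takes 0.05 s, during which the arm holds its last target. There are 200 camera calls.

## Working session

There is one attempt and no reset: what is moved stays moved. The work goes in short steps, Python scripts to look and compute and a tool call to move; the robot and the scene stay as the last step left them, time stands still between calls to the robot, and variables do not carry over. Pictures are saved under pics/ and viewed, about 8 in all and at most 12, crops included, and the job is handed in when it is done.

Besides the shell and the picture viewer there is one more tool, called after "Emit:" by a JSON object that holds its "name" and its "arguments". apply_moves: Moves the arm, as the interface text tells. Its arguments: {"type":"object","properties":{"series":{"type":"array","items":{"type":"array","items":{"type":"number"}}}},"required":["series"]}

```bash
ls; mkdir -p pics; python3 - <<'E'
from bench import bot, vision
import cv2,numpy as np,pickle
s=bot.sense(); print(s)
D={}
for n in ("scene","side"):
    d=vision.snapshot(n); D[n]=d
    cv2.imwrite(f"pics/{n}0.png",d["color"][:,:,::-1]); print(n,d["camera_matrix"],d["R"],d["t"])
pickle.dump(D,open("d0.pkl","wb"))
E
```

```text
pics
{'time': 0.0, 'joints': array([-7.41398775e+01,  1.22249248e+01, -2.00916357e+00,  7.58332027e+01,
        2.06386711e-04,  8.99980835e+01]), 'qvel': array([-0.07336505, -0.03952334,  0.00579824,  0.0184036 ,  0.00504927,
        0.05205117]), 'effort': array([-6.64832914e-04, -6.86150479e+01,  4.87123346e+01,  1.71452510e-02,
       -1.66100849e-04, -2.52612728e-05]), 'tool_pos': array([ 0.13654677, -0.48061633,  0.23080873]), 'orientation': array([[ 9.61922610e-01,  2.73321774e-01, -3.17500706e-04],
       [ 2.73321958e-01, -9.61921945e-01,  1.13072699e-03],
       [ 3.64140939e-06, -1.17445177e-03, -9.99999310e-01]]), 'wrist_force': array([-0.92338203,  0.418875  ,  0.13908792]), 'torque': array([-0.03887741, -0.01783216,  0.00836783]), 'finger_gap': 1.0000673656282877}
scene [[388.02349139   0.         322.58928702]
 [  0.         388.02349139 193.05630902]
 [  0.           0.           1.        ]] [[-0.44345195  0.89616511  0.01544217]
 [ 0.76629932  0.38801402 -0.51208444]
 [-0.46490399 -0.21525152 -0.85879629]] [ 0.20568938 -0.34847962  1.46299365]
side [[436.05780464   0.         305.04489916]
 [  0.         436.05780464 204.84220094]
 [  0.           0.           1.        ]] [[-0.83022612 -0.55742473 -0.00150003]
 [-0.40354696  0.60289324 -0.68823658]
 [ 0.38454445 -0.57078665 -0.72548478]] [0.41856513 0.29110702 1.48580087]
```

View pics/scene0.png

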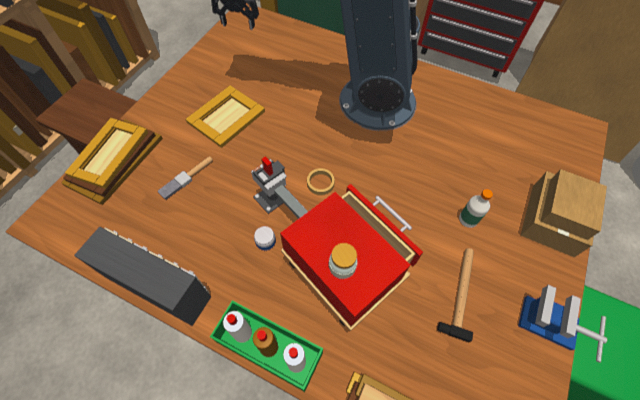

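View pics/side0.png

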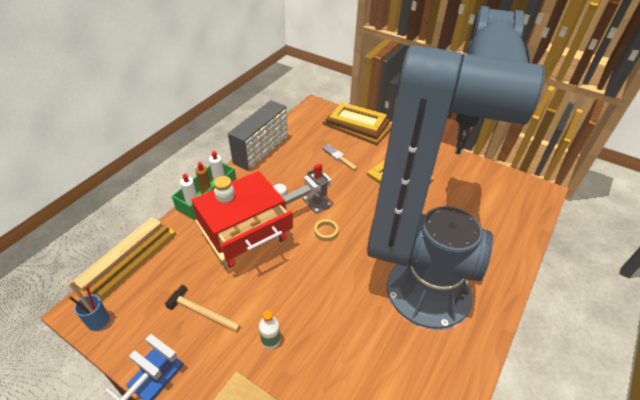

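```bash
cat > h.py <<'E'
import numpy as np,cv2
def ray(d,p):
    v=np.linalg.inv(d["camera_matrix"])@[p[0],p[1],1]; R=np.array(d["R"]); return -R.T@d["t"],R.T@v
def plane(d,p,z):
    c,v=ray(d,p); return c+v*(z-c[2])/v[2]
def tri(d1,p1,d2,p2):
    A=[];b=[]
    for d,p in((d1,p1),(d2,p2)):
        c,v=ray(d,p); v=v/np.linalg.norm(v); M=np.eye(3)-np.outer(v,v); A.append(M);b.append(M@c)
    return np.linalg.lstsq(np.vstack(A),np.hstack(b),rcond=None)[0]
def red(im):
    r,g,b=[im[:,:,i].astype(int) for i in range(3)]
    return ((r>110)&(g<50)&(b<50)).astype(np.uint8)
E
python3 - <<'E'
from h import *; import pickle
D=pickle.load(open("d0.pkl","rb")); P={}
for n,(u0,v0,u1,v1) in dict(scene=(240,140,440,340),side=(180,150,340,270)).items():
    m=red(D[n]["color"]); k,l,st,c=cv2.connectedComponentsWithStats(m)
    for i in range(1,k):
        if st[i,4]>25 and u0<c[i][0]<u1 and v0<c[i][1]<v1: print(n,st[i],c[i])
    im=D[n]["color"][v0-10:v1+10,u0-10:u1+10,::-1]; cv2.imwrite(f"pics/{n}c.png",cv2.resize(im,None,fx=3,fy=3,interpolation=cv2.INTER_CUBIC)[:,:800][:600])
S,T=D["scene"],D["side"]
for p in((376,199),(408,229)): print("h scene",plane(S,p,.157))
for p in((247,247),(283,233)): print("h side",plane(T,p,.157))
E
```

```text
scene [262 157   9   9  45] [266. 161.]
scene [347 185  76  71 481] [385.03534304 220.04158004]
scene [ 281  193  130  124 7023] [345.24832693 251.75580236]
scene [257 331   9   9  61] [261.1147541  334.80327869]
side [314 166   7  12  65] [317.43076923 171.41538462]
side [ 194  201   98   65 1284] [245.5        233.56775701]
h scene [0.49251293 0.17454602 0.157     ]
h scene [0.53873257 0.28404509 0.157     ]
h side [0.53977324 0.28487845 0.157     ]
h side [0.47721047 0.17188125 0.157     ]
```

View pics/scenec.png

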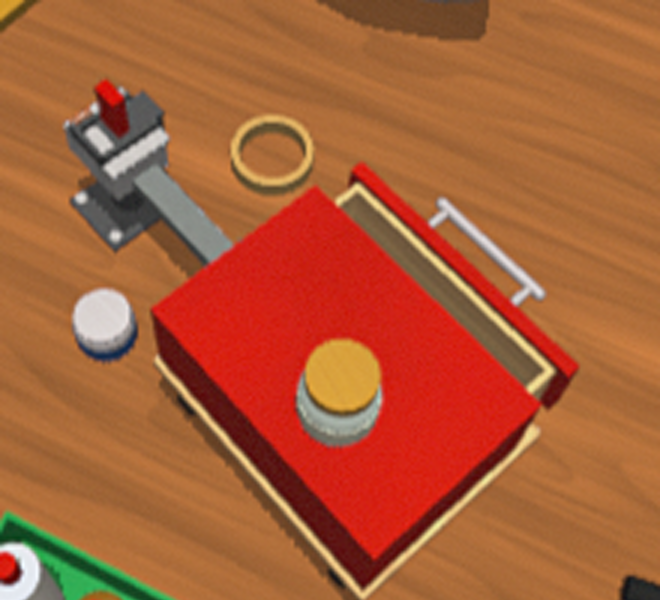

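```bash
python3 - <<'E'
from h import *; import pickle
D=pickle.load(open("d0.pkl","rb"));S,T=D["scene"],D["side"]
C=[plane(S,p,.195) for p in((335.3,192.7),(281,234),(354.3,316.7),(410,265))]
for c in C: print("corner",c)
for i in range(4): e=C[(i+1)%4]-C[i]; print(np.linalg.norm(e),np.degrees(np.arctan2(e[1],e[0])))
h=[plane(S,p,.157) for p in((377.7,197.7),(411,228.3))]; print("handle",h,np.linalg.norm(h[1]-h[0]))
# grip: scene lower/upper ends, side
print("grip tri centroid",tri(S,(267.3,165),T,(317.4,171.4)))
print("grip top scene",plane(S,(265.5,159),.201),"side",plane(T,(317.5,166.5),.201))
print("tape",plane(S,(320.5,181),.012), "jar",plane(S,(344,255),.27))
a=C[3]-C[0]+C[2]-C[1]; a=np.arctan2(a[1],a[0])
b=C[0]-C[1]+C[3]-C[2]; b=np.arctan2(b[1],b[0]); print(np.degrees([a,b]))
E
```

```text
corner [0.54597587 0.07477402 0.195     ]
corner [0.71465856 0.00569171 0.195     ]
corner [0.81691889 0.24995866 0.195     ]
corner [0.64703508 0.32002201 0.195     ]
0.1822806008151659 -22.271062246604327
0.26480845880472637 67.2837822056117
0.18376447609601756 157.58780779712524
0.2652537325731353 -112.3950640614659
handle [array([0.48658655, 0.1771513 , 0.157     ]), array([0.53325825, 0.2904054 , 0.157     ])] 0.12249383438162985
grip tri centroid [ 0.53874385 -0.13859339  0.17158316]
grip top scene [ 0.5384981  -0.14229405  0.201     ] side [ 0.53600069 -0.13102269  0.201     ]
tape [ 0.42526117 -0.02687039  0.012     ] jar [0.72405695 0.17684562 0.27      ]
[ 67.44449396 157.65808672]
```

Emit:
{"name": "apply_moves", "arguments": {"series": [[0, 3.9, -4.7, 0, 0, 0, -0.18], [0, 7.8, -9.4, 0, 0, 0, -0.36], [0, 11.7, -14.1, 0, 0, 0, -0.54], [0, 15.6, -18.8, 0, 0, 0, -0.72], [0, 19.5, -23.5, 0, 0, 0, -0.9]]}}

```text
time: 0.72
tool_pos: [0.2595, -0.2016, 0.2313]
orientation: [[0.384, 0.923, 0.0], [0.923, -0.384, -0.0], [0.0, 0.0, -1.0]]
wrist_force: [0.8, -0.1, 0.3]
finger_gap: -0.002
```

```bash
cat > g.py <<'E'
import sys,numpy as np
from bench import bot
# usage: g.py x y z : shift in tool cm to a world target, from measured pose
s=bot.sense(); R=np.array(s["orientation"]); p=np.array(s["tool_pos"])
print("t",round(s["time"],2),"p",p.round(4),"yaw_y",np.degrees(np.arctan2(R[1,1],R[0,1])).round(1),"z",R[:,2].round(3),"F",np.round(s["wrist_force"],1),"gap",round(s["finger_gap"],3))
if len(sys.argv)>3: print("shift cm",(R.T@(np.array(sys.argv[1:4],float)-p)*100).round(2))
E
python3 g.py 0.455 0.257 0.231
python3 - <<'E'
from h import *; import pickle
D=pickle.load(open("d0.pkl","rb"));print("glue",plane(D["side"],(269,343),0),plane(D["scene"],(473,222),0))
E
```

```text
t 0.72 p [ 0.2595 -0.2016  0.2313] yaw_y -22.6 z [ 0. -0. -1.] F [ 0.8 -0.1  0.3] gap -0.002
shift cm [4.985e+01 4.200e-01 3.000e-02]
glue [0.3346214 0.453531  0.       ] [0.33920849 0.46009262 0.        ]
```

Emit:
{"name": "apply_moves", "arguments": {"series": [[0, 6, 0, 0, 0, 0, 0], [0, 12, 0, 0, 0, 0, 0], [0, 18, 0, 0, 0, 0, 0], [0, 24, 0, 0, 0, 0, 0], [0, 30, 0, 0, 0, 0, 0]]}}

```text
time: 1.35
tool_pos: [0.3696, 0.0585, 0.2313]
orientation: [[0.389, 0.921, 0.0], [0.921, -0.389, -0.0], [0.0, 0.0, -1.0]]
wrist_force: [1.2, -2.0, 1.0]
finger_gap: 0.004
```

Emit:
{"name": "apply_moves", "arguments": {"series": [[0, 5, 0, 0, 0, 0, 0], [0, 11, 0, 2, 0, 0, 0], [0, 16, 0, 4, 0, 0, 0], [0, 20, 0, 6.5, 0, 0, 0], [0, 20, 0, 9, 0, 0, 0]]}}

```text
time: 1.98
tool_pos: [0.4475, 0.2429, 0.1397]
orientation: [[0.387, 0.922, -0.001], [0.922, -0.387, -0.0], [-0.0, -0.001, -1.0]]
wrist_force: [-0.7, -0.6, -0.3]
finger_gap: -0.001
```

```bash
python3 g.py 0.510 0.234 0.142; python3 - <<'E'
from bench import vision
import cv2
cv2.imwrite("pics/s1.png",cv2.resize(vision.snapshot("side")["color"][130:290,160:360,::-1],None,fx=3,fy=3))
E
```

```text
t 1.98 p [0.4475 0.2429 0.1397] yaw_y -22.8 z [-0.001 -0.    -1.   ] F [-0.7 -0.6 -0.3] gap -0.001
shift cm [ 1.59  6.11 -0.23]
```

View pics/s1.png

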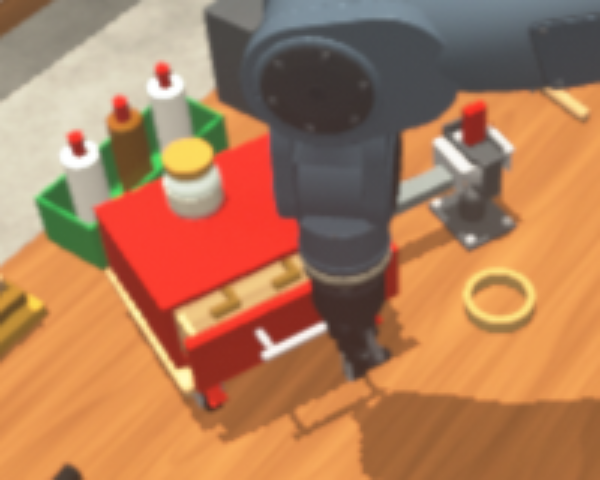

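Emit:
{"name": "apply_moves", "arguments": {"series": [[0, 1.6, 1, 0, 0, 0, 0], [0, 1.6, 2.5, 0, 0, 0, 0], [0, 1.6, 4, 0, 0, 0, 0], [0, 1.6, 5.2, 0, 0, 0, 0], [0, 1.6, 6.4, 0, 0, 0, 0]]}}

```text
time: 2.65
tool_pos: [0.513, 0.2299, 0.1414]
orientation: [[0.39, 0.921, -0.0], [0.921, -0.39, -0.0], [-0.0, -0.0, -1.0]]
wrist_force: [-1.5, 0.5, -0.0]
finger_gap: 0.002
```

Emit:
{"name": "apply_moves", "arguments": {"series": [[0, 0, 0.6, 0, 0, 0, 0], [0, 0, 1.2, 0, 0, 0, 0], [0, 0, 1.8, 0, 0, 0, 0], [0, 0, 2.2, 0, 0, 0, 0], [0, 0, 2.6, 0, 0, 0, 0]]}}

```text
time: 3.28
tool_pos: [0.5315, 0.2224, 0.141]
orientation: [[0.387, 0.922, -0.009], [0.922, -0.387, 0.004], [0.0, -0.01, -1.0]]
wrist_force: [-54.7, 20.9, 26.2]
finger_gap: -0.001
```

Emit:
{"name": "apply_moves", "arguments": {"series": [[0, 0, -1, 0, 0, 0, 0], [0, 0, -3, 0, 0, 0, 0], [0, 0, -6, 0, 0, 0, 0], [0, -2, -8, -4, 0, 0, 0], [0, -5, -9, -9, 0, 0, 0]]}}

```text
time: 3.9
tool_pos: [0.4325, 0.2094, 0.2318]
orientation: [[0.388, 0.922, -0.001], [0.922, -0.388, -0.001], [-0.001, -0.001, -1.0]]
wrist_force: [1.4, 0.5, 0.9]
finger_gap: 0.001
```

```bash
python3 g.py 0.5387 -0.1386 0.25; python3 - <<'E'
from bench import vision
import cv2,pickle
d=vision.snapshot("scene");pickle.dump(d,open("d1.pkl","wb"))
cv2.imwrite("pics/s2.png",cv2.resize(d["color"][130:340,230:450,::-1],None,fx=2.8,fy=2.8))
E
```

```text
t 3.9 p [0.4325 0.2094 0.2318] yaw_y -22.8 z [-0.001 -0.001 -1.   ] F [1.4 0.5 0.9] gap 0.001
shift cm [-27.97  23.28  -1.81]
```

View pics/s2.png

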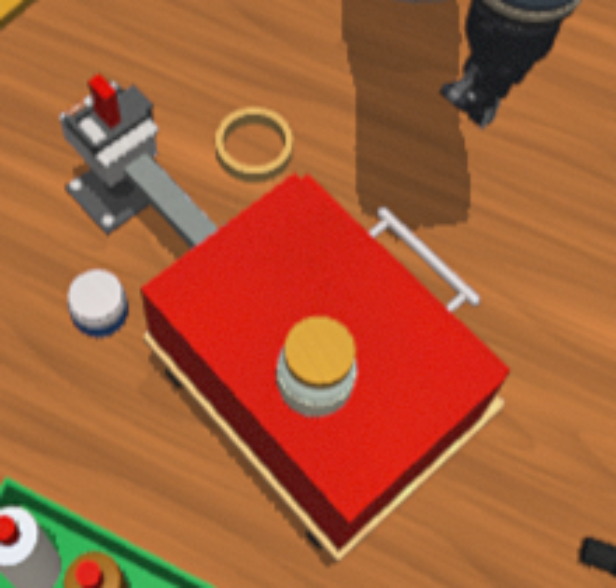

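Emit:
{"name": "apply_moves", "arguments": {"series": [[100, -6, 0, -2, 0, 0, 0], [100, -12, 0, -5, 0, 0, 0], [100, -18, 0, -8, 0, 0, 0], [100, -23, 3, -8, 0, 0, 0], [100, -27, 7, -8, 0, 0, 0]]}}

```text
time: 4.58
tool_pos: [0.3933, -0.0684, 0.3127]
orientation: [[0.389, 0.921, 0.003], [0.921, -0.389, -0.001], [0.001, 0.003, -1.0]]
wrist_force: [0.9, 1.4, 1.0]
finger_gap: 1.001
```

Emit:
{"name": "apply_moves", "arguments": {"series": [[100, -1, 4, 0, 0, 0, 0], [100, -1, 9, 0, 0, 0, 0], [100, -1, 14, 0, 0, 0, 0], [100, -1, 16.3, 0, 0, 0, 0], [100, -1, 16.3, 0, 0, 0, 0]]}}

```text
time: 5.2
tool_pos: [0.5407, -0.1397, 0.3103]
orientation: [[0.389, 0.921, -0.001], [0.921, -0.389, 0.0], [-0.0, -0.001, -1.0]]
wrist_force: [-0.7, 1.0, 0.6]
finger_gap: 1.0
```

```bash
python3 g.py 0.5387 -0.1386 0.15; python3 - <<'E'
from bench import vision,bot
from h import *; import pickle
d1=pickle.load(open("d1.pkl","rb"))
a,b=plane(d1,(366.8,205.4),.157),plane(d1,(400,237.1),.157)
c0=pickle.load(open("d0.pkl","rb"))["scene"]; m0=plane(c0,(394.3,213),.157)
print("handle moved",((a+b)/2-m0)@[.924,-.383,0], (a+b)/2)
s=bot.sense(); d=vision.snapshot("wrist"); pickle.dump((s,d),open("w0.pkl","wb"))
print(np.array(d["hand_eye"]).round(3),d["camera_matrix"][0][0])
m=red(d["color"]); k,l,st,c=cv2.connectedComponentsWithStats(m)
for i in range(1,k):
    if st[i,4]>200: print(st[i],c[i])
cv2.imwrite("pics/w0.png",d["color"][:,:,::-1])
E
```

```text
t 5.2 p [ 0.5407 -0.1397  0.3103] yaw_y -22.9 z [-0.001  0.    -1.   ] F [-0.7  1.   0.6] gap 1.0
shift cm [ 0.03 -0.21 16.03]
handle moved 0.03996608104131526 [0.54617644 0.21663324 0.157     ]
[[ 0.001 -0.961 -0.277  0.071]
 [ 1.     0.001 -0.    -0.001]
 [ 0.    -0.277  0.961 -0.142]
 [ 0.     0.     0.     1.   ]] 360.0186060996021
[313 176  21  39 609] [323.03776683 197.83087028]
```

View pics/w0.png

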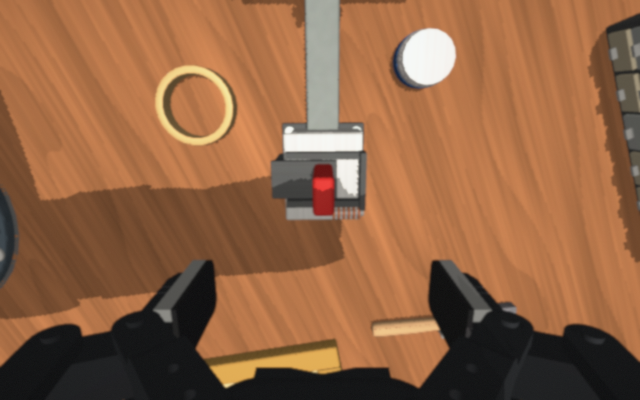

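```bash
python3 - <<'E'
from h import *; import pickle
s,d=pickle.load(open("w0.pkl","rb")); H=np.array(d["hand_eye"]); R=s["orientation"]; p=s["tool_pos"]
def pl(px,z):
    v=H[:3,:3]@np.linalg.inv(d["camera_matrix"])@[*px,1]; c=R@H[:3,3]+p; v=R@v; return R.T@(c+v*(z-c[2])/v[2]-p)*100
for q in((323.5,176),(323.5,195),(323.5,214)): print(q,pl(q,.201),pl(q,.143))
print("tongue",pl((322,60),.1)); print("gap",pl((313,195),.201),pl((334,195),.201))
E
```

```text
(323.5, 176) [ 1.61987257 -0.01195726 10.93332514] [3.69094672e-01 1.23407445e-02 1.67336529e+01]
(323.5, 195) [ 2.14478167e-01 -8.87979129e-03  1.09337119e+01] [-1.36000652e+00  1.61270492e-02  1.67341288e+01]
(323.5, 214) [-1.23419895e+00 -5.70754604e-03  1.09341106e+01] [-3.1423598   0.02002996 16.73461925]
tongue [10.29410311 -0.13090238 21.03102984]
gap [ 0.21345174 -0.76985008 10.93437872] [ 0.21550452  0.75203418 10.93304512]
```

Emit:
{"name": "apply_moves", "arguments": {"series": [[100, 0.2, 0, 5, 0, 0, 0], [100, 0.2, 0, 9.5, 0, 0, 0], [100, 0.2, 0, 13, 0, 0, 0], [100, 0.2, 0, 15, 0, 0, 0], [100, 0.2, 0, 15.7, 0, 0, 0]]}}

```text
time: 5.88
tool_pos: [0.5394, -0.1368, 0.154]
orientation: [[0.389, 0.921, -0.001], [0.921, -0.389, 0.0], [-0.0, -0.001, -1.0]]
wrist_force: [-0.3, 0.5, 0.4]
finger_gap: 1.0
```

Emit:
{"name": "apply_moves", "arguments": {"series": [[10, 0, 0, 0, 0, 0, 0], [5, 0, 0, 0, 0, 0, 0], [0, 0, 0, 0, 0, 0, 0], [0, 0, 0, 0, 0, 0, 0], [0, 0, 0, 0, 0, 0, 0]]}}

```text
time: 6.5
tool_pos: [0.5411, -0.1375, 0.1549]
orientation: [[0.389, 0.921, 0.002], [0.921, -0.389, -0.001], [0.0, 0.002, -1.0]]
wrist_force: [3.3, -2.3, 5.6]
finger_gap: 0.176
```

Emit:
{"name": "apply_moves", "arguments": {"series": [[0, 0, -0.5, 0, 0, 0, 0], [0, 0, -1.0, 0, 0, 0, 0], [0, 0, -1.5, 0, 0, 0, 0], [0, 0, -1.9, 0, 0, 0, 0], [0, 0, -1.9, 0, 0, 0, 0]]}}

```text
time: 7.12
tool_pos: [0.5239, -0.1304, 0.155]
orientation: [[0.389, 0.921, 0.003], [0.921, -0.389, -0.001], [-0.0, 0.003, -1.0]]
wrist_force: [8.7, -4.8, 1.7]
finger_gap: 0.182
```

Emit:
{"name": "apply_moves", "arguments": {"series": [[0, 0, 0, 0, 0, 0, 0], [0, 0, 0, 0, 0, 0, 0], [0, 0, 0, 0, 0, 0, 0], [0, 0, 0, 0, 0, 0, 0], [0, 0, 0, 0, 0, 0, 0]]}}

```text
time: 7.75
tool_pos: [0.5241, -0.1305, 0.155]
orientation: [[0.389, 0.921, 0.003], [0.921, -0.389, -0.001], [-0.0, 0.003, -1.0]]
wrist_force: [8.6, -5.6, 2.2]
finger_gap: 0.175
```

```bash
python3 g.py; python3 - <<'E'
from scipy.spatial.transform import Rotation as Ro
import numpy as np
# pure hinge rotation by a in tool axes (x=trolley y, y=trolley x, z=down); hinge rel. to TCP
h=np.array([.180,0,.054])
for s in(1,-1):
  for a in(.1,.2,.3,.4,.45,.5):
    r=Ro.from_rotvec([0,s*a,0]); print(s,a,((h-r.apply(h))*100).round(2))
E
```

```text
t 7.75 p [ 0.5241 -0.1305  0.155 ] yaw_y -22.9 z [ 0.003 -0.001 -1.   ] F [ 8.6 -5.6  2.2] gap 0.175
1 0.1 [-0.45  0.    1.82]
1 0.2 [-0.71  0.    3.68]
1 0.3 [-0.79  0.    5.56]
1 0.4 [-0.68  0.    7.44]
1 0.45 [-0.56  0.    8.37]
1 0.5 [-0.39  0.    9.29]
-1 0.1 [ 0.63  0.   -1.77]
-1 0.2 [ 1.43  0.   -3.47]
-1 0.3 [ 2.4   0.   -5.08]
-1 0.4 [ 3.52  0.   -6.58]
-1 0.45 [ 4.14  0.   -7.29]
-1 0.5 [ 4.79  0.   -7.97]
```

Emit:
{"name": "apply_moves", "arguments": {"series": [[0, 0.3, 0, -0.9, 0, -0.05, 0], [0, 0.6, 0, -1.8, 0, -0.1, 0], [0, 1.0, 0, -2.6, 0, -0.15, 0], [0, 1.4, 0, -3.5, 0, -0.2, 0], [0, 1.4, 0, -3.5, 0, -0.2, 0]]}}

```text
time: 8.38
tool_pos: [0.5296, -0.1168, 0.1897]
orientation: [[0.381, 0.922, -0.076], [0.903, -0.388, -0.185], [-0.2, 0.002, -0.98]]
wrist_force: [7.5, -5.8, -4.4]
finger_gap: 0.181
```

```bash
python3 g.py; python3 - <<'E'
from bench import vision
import cv2
cv2.imwrite("pics/s3.png",cv2.resize(vision.snapshot("side")["color"][110:270,180:400,::-1],None,fx=3,fy=3))
E
```

```text
t 8.38 p [ 0.5296 -0.1168  0.1897] yaw_y -22.8 z [-0.076 -0.185 -0.98 ] F [ 7.5 -5.8 -4.4] gap 0.181
```

View pics/s3.png

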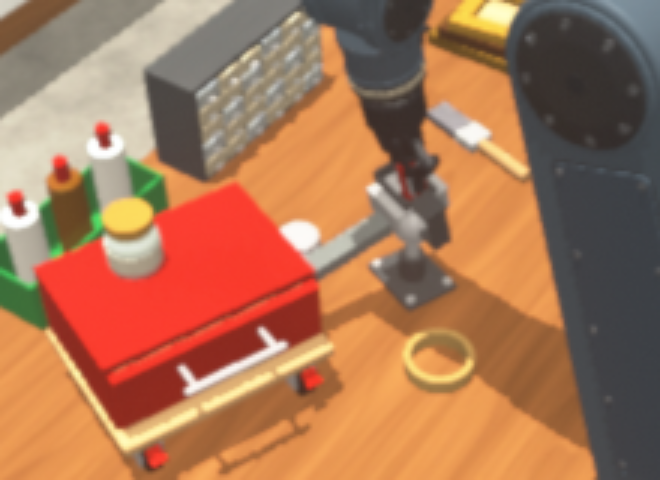

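Emit:
{"name": "apply_moves", "arguments": {"series": [[0, 0.3, 0, -0.9, 0, -0.05, 0], [0, 0.6, 0, -1.8, 0, -0.1, 0], [0, 1.0, 0, -2.6, 0, -0.15, 0], [0, 1.4, 0, -3.5, 0, -0.2, 0], [0, 1.9, 0, -4.3, 0, -0.25, 0]]}}

```text
time: 9.05
tool_pos: [0.5398, -0.0916, 0.2274]
orientation: [[0.35, 0.921, -0.169], [0.829, -0.389, -0.402], [-0.436, 0.001, -0.9]]
wrist_force: [9.3, -3.0, -8.5]
finger_gap: 0.18
```

Emit:
{"name": "apply_moves", "arguments": {"series": [[0, 0, 0, 0, 0, 0, 0], [0, 0, 0, 0, 0, 0, 0], [0, 0, 0, 0, 0, 0, 0], [0, 0, 0, 0, 0, 0, 0], [0, 0, 0, 0, 0, 0, 0]]}}

```text
time: 9.68
tool_pos: [0.5397, -0.0918, 0.2271]
orientation: [[0.351, 0.921, -0.168], [0.83, -0.389, -0.401], [-0.434, 0.001, -0.901]]
wrist_force: [10.2, -2.5, -7.2]
finger_gap: 0.179
```

```bash
python3 g.py; python3 - <<'E'
from bench import vision
import cv2
cv2.imwrite("pics/s4.png",cv2.resize(vision.snapshot("side")["color"][110:270,180:400,::-1],None,fx=3,fy=3))
E
python3 g.py
```

```text
t 9.68 p [ 0.5397 -0.0918  0.2271] yaw_y -22.9 z [-0.168 -0.401 -0.901] F [10.2 -2.5 -7.2] gap 0.179
t 9.72 p [ 0.5397 -0.0918  0.2271] yaw_y -22.9 z [-0.168 -0.401 -0.901] F [10.6 -0.9 -8.1] gap 0.184
```

View pics/s4.png

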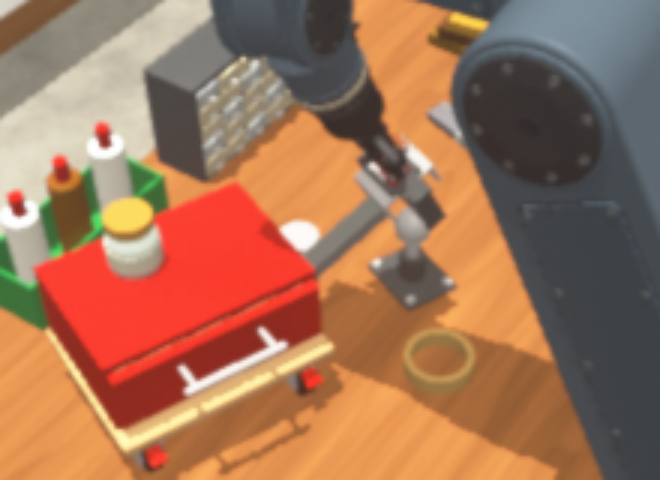

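The coupler is clear of the ball and raised (ball visible near (410,222) in the crop), the fingers hold the grip, and the drawer is flush. Tape, tin and jar have not moved.

```bash
python3 - <<'E'
from bench import order
print(order.close_job())
E
python3 g.py
```

```text
the job is handed in; nothing more can be done
None
the job is handed in; nothing more can be done
```

The job is handed in at about 9.7 s of the 51 s allowed, with the arm still holding the tongue up; no verdict was reported.

- **Drawer:** I pushed the handle in by about 40 mm, until it stopped hard at roughly 58 N. The later pictures show the drawer front flush with the chest.
- **Latch:** I gripped the red paddle across its thickness (the fingers read about 15 mm). I then pulled it about 18 mm towards the drawer's side against about 10 N of spring, and held it for over 0.6 s with the tongue still down.
- **Lift:** I raised the tongue along its hinge arc to a tool tilt of about 0.45 rad. From the tool pose, that puts the coupler about 7.8 cm above the ball.

**Last checks:**
- The tool pose held steady over the last 0.6 s of readings, with the tongue's weight on the wrist (about 8 N) and the paddle still between the fingers.
- The last picture shows the ball exposed. The tape, tin and jar look to be where they were, by eye only. The frame, glue and mallet were not in it, and the brush was mostly hidden; I felt no contact with any of them.
- The joint values themselves could not be read; they are inferred from the tool's motion. None of my checks failed. The drawer's 40 mm of travel is at the low end of the stated 35 to 70 mm.

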